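Unstack the shaping blocks into their nests

TASK

The goldsmith has left four shaping blocks piled on the bench, the biggest at the bottom. Take the pile apart and set each block down gently, flat and right way up, fully inside the wooden nest whose pocket has its shape and size. Do not drop the blocks in, and do not push about or knock over the glass jar and the aluminium tin standing between the nests.

Things in the scene. Friction and masses are not known exactly. Their poses are not given: they have to be found in the camera images.
- cube_block_c (a point): Dapping cube of dark steel with a shallow bright dimple on top, 24 x 24 x 24 mm, about 0.1 kg; on top of the pile at the start, standing on the hexagonal block. The point is its centre (12 mm above its underside); x and y are square to its sides, z up.
- hex_block_c (a point): Hexagonal brass block, 38 mm across flats (44 mm across corners), 28 mm high, about 0.22 kg; second from the top, standing on the round block. The point is its centre (14 mm above its underside); two of its flats face +y and -y, two corners point to +x and -x, z up.
- round_block_c (a point): Round white nylon block, 52 mm in diameter, 28 mm high, about 0.12 kg; third from the top, standing on the square bench block. The point is its centre (14 mm above its underside), z up.
- bench_block_c (a point): Square steel bench block with a dark rubber band round its foot, 64 x 64 x 28 mm, about 0.5 kg; bottom of the pile, standing on the bench. The point is its centre (14 mm above its underside); x and y are square to its sides, z up.
- small_square_nest_floor (a point): Its own wooden nest, fixed to the bench: the small square one, for the dapping cube, 52 x 52 mm outside, 10 mm high, with a square pocket 36 x 36 mm, sides square to x and y. The point is the centre of the pocket's floor, 5 mm above the bench; the rim stands 5 mm above that floor and is 8 mm wide.
- hex_nest_floor (a point): Its own wooden nest, fixed to the bench: the hexagonal one, for the hexagonal block, 66 mm across flats outside, 10 mm high, with a hexagonal pocket 50 mm across flats, two of whose sides face +y and -y. The point is the centre of the pocket's floor, 5 mm above the bench; the rim stands 5 mm above that floor and is 8 mm wide.
- round_nest_floor (a point): Its own wooden nest, fixed to the bench: the round one, for the round block, 80 mm in diameter outside, 10 mm high, with a round pocket 64 mm in diameter. The point is the centre of the pocket's floor, 5 mm above the bench; the rim stands 5 mm above that floor and is 8 mm wide.
- big_square_nest_floor (a point): Its own wooden nest, fixed to the bench: the large square one, for the square bench block, 92 x 92 mm outside, 10 mm high, with a square pocket 76 x 76 mm, sides square to x and y. The point is the centre of the pocket's floor, 5 mm above the bench; the rim stands 5 mm above that floor and is 8 mm wide.
- jar: Small loose glass jar with a metal cap, 30 mm in diameter, 40 mm high, standing between the nests; to be left alone. Origin at the centre of its underside, z up.
- tin: Small loose round aluminium tin, 34 mm in diameter, 26 mm high, standing between the nests; to be left alone. Origin at the centre of its underside, z up.

How it is judged:
By the outcome, as a careful person would: the job done as asked, in the order asked, and still so for the second after the job is handed in, with the robot touching nothing.
It also fails if it takes over 118 s, if anything falls off the work surface, if the arm or the gripper's body presses on something with over 40 N, if the wrist force passes 120 N, or if a joint passes its speed limit or range.

ROBOT

A 6-joint arm with a two-finger parallel gripper is mounted at the origin on the work surface. World frame = base frame: x ahead of the robot, y to its left, z up, the work surface at z = 0. Lengths are in m, angles in rad, forces in N, time in s.
With the tool pointing down it reaches from about 0.4 to 0.825 m from the base axis. Payload 7 kg.
Tool frame: the origin (TCP) lies between the finger pads; the fingertips stand 22 mm ahead of it and the grasp point (between the pads) lies 3 mm ahead of it (arm.tip_reach is the distance from the TCP to the fingertips, in m); z points along the fingers, y is the line along which they close (so a half turn about z gives the same grasp; the last joint's range is limited). The gripper opens to 88 mm and grips with 3 to 60 N. Pads are 19 mm wide; open, the fingers measure 130 mm over their backs; the gripper's body (78 mm by 193 mm) begins 47 mm behind the grasp point.
Start: joints at [1.422, 0.359, 0.012, 0, -1.224, -0.288], TCP at [0.286, 0.612, 0.249] pointing down, gripper open.
Joint ranges: [-3.07, 3.07], [-1.43, 2.12], [-1.02, 1.25], [-3.03, 1.67], [-3.05, -0], [-3.03, 3.03]. Speed limits (rad/s): [2.39, 2.39, 3.01, 3.14, 3.14, 3.14].

INTERFACE

Orientations are given as [roll, pitch, yaw] about the fixed x, y, z axes, in that order (R = Rz(yaw) Ry(pitch) Rx(roll)).
In Python, from station import arm, viewer gives the robot as it stands. The module is installed in compiled form; this text tells all that it offers.
- The arm moves only by the tool apply_moves, never from a script. Its argument "commands" is a list that holds one entry, the list of rows, each a list of 5 numbers: the closure, from -1 (fully open) to 1 (shut), then the shift along the world's x, y, z as a fraction of full scale, then the turn about the world's z as a fraction of full scale. In form: [[[fingers, tx, ty, tz, yaw], ...]]. A call has 1 to 12 rows; each row shifts and turns the commanded pose from where the row before left it; what a row does not reach is not made up. Full scale, the value 1, is 20 cm for a shift and pi rad for a turn. A row lasts 1/10 s, in which the tool goes at most 50 mm and 8.59 degrees, less where a joint would pass 70% of its speed; a pose out of reach is approached as far as the arm can. A call with a number of a shift or a turn outside -1 to 1 is refused whole. A call with a gripper value outside its range is refused whole. The fingers move at their own pace and stop on an object; "force" is the grip in N (left out, the last holds). Time passes only in rows, so rows that do not move let the fingers close. It gives the time, the measured TCP pose, the force, the opening and the grip force at its end, in the units of the state.
- arm.get_state(): the state, without advancing time (a new reading comes with each control period).
- viewer.grab_frame(name): name is "side" or "top"; returns a dict with "image" (480x640x3 uint8, blue, green, red), "mtx" (3x3 intrinsics, pixels), "rvec" (rotation vector, rad) and "tvec" (3), from world to camera coordinates, as OpenCV has them. Camera axes: x right, y down, z forward; pixel columns grow to the right and rows downward; lengths in m; the calibration is good to about 2 mm. A picture is of the moment at which its call begins. There is no depth.
- arm.job_done(): hands the job in; it is judged then, once.
The state is a dict: "t": time; "q": joint angles; "qd": joint speeds; "joint_efforts": joint torques, N m; "eef_pos": TCP position; "ee_rot": TCP orientation; "force": force on the tool from outside, world axes, zero at the start; "moment": the same for the moment, N m; "width": finger opening in m; "gripper_force": force on a finger pad.
Only numpy, scipy, OpenCV 4.12 (cv2) and the standard library are available. Lean on these libraries where they do the work, as an engineer would, in place of code of your own. Each camera call takes 0.05 s, during which the arm holds its last target. There are 200 camera calls.

## Working session

There is one attempt and no reset: what is moved stays moved. The work goes in short steps, Python scripts to look and compute and a tool call to move; the robot and the scene stay as the last step left them, time stands still between calls to the robot, and variables do not carry over. Pictures are saved under pics/ and viewed, at most 14 in all, crops included, and the job is handed in when it is done.

Besides the shell and the picture viewer there is one more tool, called after "Emit:" by a JSON object that holds its "name" and its "arguments". apply_moves: Moves the arm, as the interface text tells. Shift numbers are shares of 20 cm and turn numbers shares of pi rad, none past 1 either way. Its arguments: {"type":"object","properties":{"commands":{"type":"array","items":{"type":"array","items":{"type":"array","items":{"type":"number"}}}},"force":{"type":"number"}},"required":["commands"]}

```bash
mkdir -p pics
cat > h.py <<'E'
import cv2, numpy as np
from station import arm, viewer
def grab(n,f=None):
    d=viewer.grab_frame(n)
    if f: cv2.imwrite('pics/'+f,d['image'])
    return d
def ray(d,u,v,z):
    R=cv2.Rodrigues(np.array(d['rvec'],float))[0]; t=np.array(d['tvec'],float).ravel()
    K=np.array(d['mtx'],float)
    r=R.T@np.linalg.inv(K)@np.array([u,v,1.]); c=-R.T@t
    return c+r*(z-c[2])/r[2]
def proj(d,p):
    return cv2.projectPoints(np.array([p],float),np.array(d['rvec'],float),np.array(d['tvec'],float),np.array(d['mtx'],float),None)[0].ravel()
E
python3 - <<'E'
from h import *
for n in('top','side'):
    d=grab(n,n+'0.png'); R=cv2.Rodrigues(np.array(d['rvec'],float))[0]
    print(n,-R.T@np.array(d['tvec']).ravel(), d['mtx'])
    for uv in((0,0),(639,0),(0,479),(639,479)): print(ray(d,*uv,0).round(3))
print(arm.get_state(),arm.tip_reach)
E
```

```text
top [ 3.48928242e-01 -8.23248892e-04  1.03458565e+00] [[457.35612481   0.         312.59575801]
 [  0.         457.35612481 238.09388164]
 [  0.           0.           1.        ]]
[1.18  0.867 0.   ]
[ 1.27  -0.811  0.   ]
[0.037 0.631 0.   ]
[ 0.108 -0.691  0.   ]
side [-0.01191647  0.55732251  0.60245334] [[587.1089545    0.         316.02971387]
 [  0.         587.1089545  248.03680633]
 [  0.           0.           1.        ]]
[ 3.469 -0.53   0.   ]
[ 1.09 -2.72  0.  ]
[0.553 0.533 0.   ]
[0.031 0.004 0.   ]
{'t': 0.1, 'q': array([ 1.42210640e+00,  3.59340106e-01,  1.11637410e-02, -3.34802618e-04,
       -1.22409678e+00, -2.88112132e-01]), 'qd': array([-0.0003808 , -0.00241136,  0.00167265, -0.00065983, -0.0017169 ,
       -0.00059686]), 'joint_efforts': array([-1.16752599e-03, -5.84161878e+01,  2.93751490e+01,  7.01549828e+00,
        1.02198886e-02, -4.99964870e-05]), 'eef_pos': array([0.28539016, 0.6112574 , 0.24770132]), 'ee_rot': array([ 3.14008727e+00, -1.17889793e-04, -4.36915971e-01]), 'force': array([-0.18432777, -0.51146227,  0.22419151]), 'moment': array([-0.02877867, -0.02420186, -0.03752561]), 'gripper_force': 0.0, 'width': 0.08752991640444667} 0.022
```

View pics/top0.png

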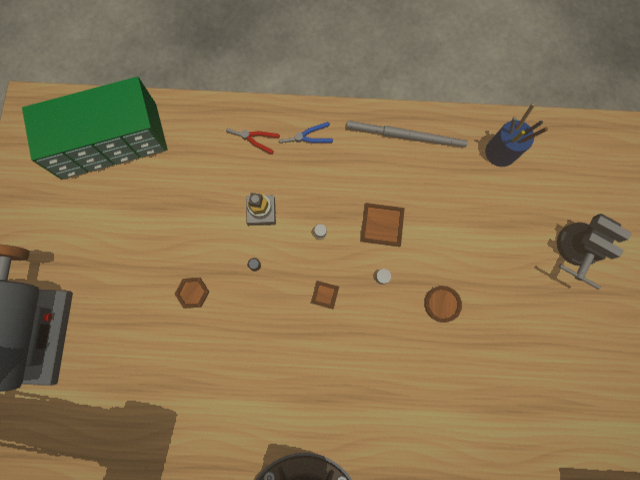

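View pics/side0.png

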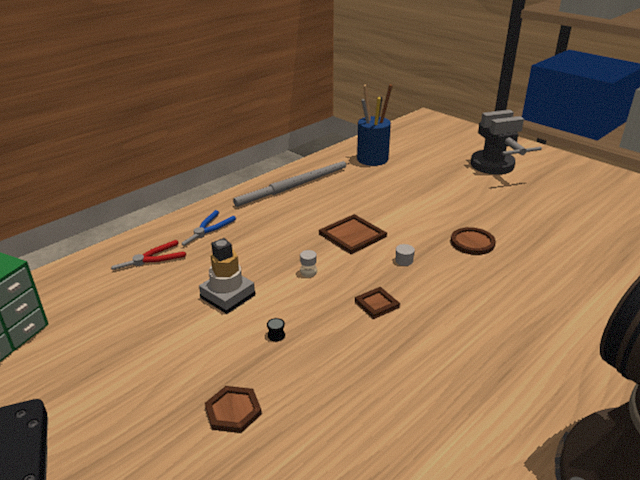

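Both views show the pile (top 260,208; side 225,275), the nests hex (192,292), small (325,294), big (383,225) and round (443,303), the jar (320,231), the tin (384,276) and an extra dark loupe (254,264). Next I measure the nests and zoom in on the pile.

Run:
```python
from h import *
t=grab('top');s=grab('side')
c1=cv2.resize(t['image'][180:240,225:305],None,fx=5,fy=5,interpolation=cv2.INTER_CUBIC)
c2=cv2.resize(s['image'][230:320,185:265],None,fx=5,fy=5,interpolation=cv2.INTER_CUBIC)
o=np.zeros((450,800,3),np.uint8);o[:300,:400]=c1;o[:,400:]=c2
cv2.imwrite('pics/c1.png',o)
for nm,d,rois in(('top',t,dict(hex=(192,292),small=(325,294),big=(383,225),round=(443,303))),('side',s,dict(hex=(233,409),small=(377,302),big=(353,233),round=(473,240)))):
    im=d['image'].astype(int); 
    for k,(u,v) in rois.items():
        # brown vs. tabletop: darker
        h=45; y0=v-h;x0=u-h
        sub=d['image'][y0:v+h,x0:u+h]
        r=sub[:,:,2].astype(int); 
        m=(cv2.threshold(sub[:,:,1],0,255,cv2.THRESH_BINARY_INV|cv2.THRESH_OTSU)[1])
        m=cv2.morphologyEx(m,cv2.MORPH_OPEN,np.ones((3,3)))
        cs=cv2.findContours(m,cv2.RETR_EXTERNAL,cv2.CHAIN_APPROX_NONE)[0]
        c=min((c for c in cs if cv2.contourArea(c)>200),key=lambda c:abs(cv2.pointPolygonTest(c,(h,h),True)) if cv2.pointPolygonTest(c,(h,h),False)<0 else 0)
        P=np.array([ray(d,a+x0,b+y0,0.010) for a,b in cv2.convexHull(c)[:,0]])[:,:2].astype(np.float32)
        M=cv2.moments((P*1000).reshape(-1,1,2)); rc=cv2.minAreaRect(P*1000)
        print(nm,k,'cen',round(M['m10']/M['m00'],1),round(M['m01']/M['m00'],1),'area',M['m00'],'rect',np.round(rc[0]+rc[1]+(rc[2],),1))
```

```text
top hex cen 442.4 275.2 area 3882.3245100427885 rect [443.1 275.3  67.   73.9   3.1]
top small cen 453.6 -21.9 area 2794.7356056610265 rect [453.4 -22.   53.7  53.6  79. ]
top big cen 622.1 -146.6 area 8896.141738095786 rect [ 622.2 -146.3   96.    95.2   85.6]
top round cen 447.5 -284.9 area 5342.2005083765835 rect [ 447.  -284.9   80.7   83.6   25.8]
side hex cen 438.6 278.3 area 4329.801927331369 rect [438.7 278.5  67.9  82.4  67.1]
side small cen 449.8 -17.7 area 3526.644356239005 rect [450.1 -17.4  60.4  61.2  77.3]
side big cen 618.3 -142.1 area 10274.008418476209 rect [ 618.4 -141.8  103.7  102.7   85.2]
side round cen 443.6 -280.0 area 6155.535309799248 rect [ 443.6 -279.9   80.2   94.2   22.2]
```

View pics/c1.png

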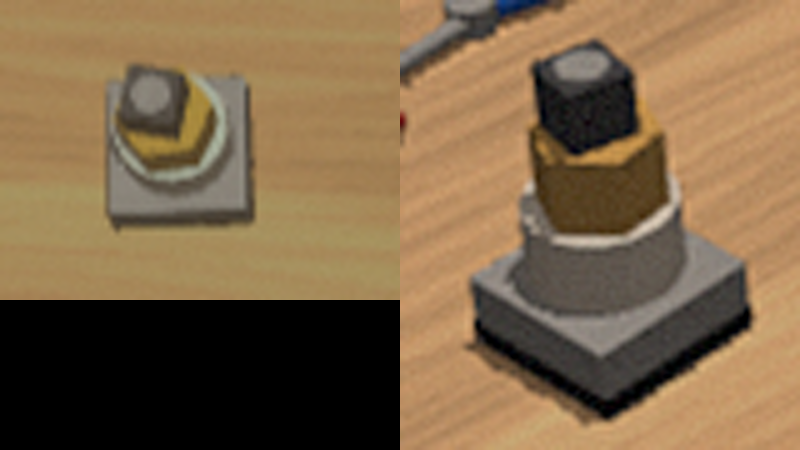

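The crop shows the blocks stacked off-centre, with the cube over the rear-left part of the hex, and the bench block nearly square to the image. Both views agree on the nests once I correct for the visible walls. Now I measure the pile, jar and tin.

Run:
```python
from h import *
def blob(d,m,uv,z,nm):
    m=m.astype(np.uint8)*255; m=cv2.morphologyEx(m,cv2.MORPH_CLOSE,np.ones((3,3)))
    n,l,st,ce=cv2.connectedComponentsWithStats(m)
    i=min((i for i in range(1,n) if st[i,4]>8),key=lambda i:np.hypot(*(ce[i]-uv)))
    c=max(cv2.findContours((l==i).astype(np.uint8),cv2.RETR_EXTERNAL,cv2.CHAIN_APPROX_NONE)[0],key=cv2.contourArea)
    P=np.array([ray(d,a,b,z)[:2] for a,b in cv2.convexHull(c)[:,0]],np.float32)*1000
    rc=cv2.minAreaRect(P); print(nm,'px',ce[i].round(1),st[i],'ray',(ray(d,*ce[i],z)*1000).round(1)[:2],'rect',np.round(rc[0]+rc[1]+(rc[2],),1))
    return c
for nm in('top','side'):
    d=grab(nm); im=d['image']; hsv=cv2.cvtColor(im,cv2.COLOR_BGR2HSV); H,S,V=[hsv[:,:,k].astype(int) for k in range(3)]
    Y,X=np.mgrid[:480,:640]
    if nm=='top': 
        w=(X>240)&(X<285)&(Y>185)&(Y<232); dim=(254.8,199); cub=(255.5,200); br=(258,208);rw=(260,205)
        jr,tn,lp=(320,231),(384,276),(254,264)
    else:
        w=(X>190)&(X<262)&(Y>232)&(Y<316); dim=(301/5,0); dim=(185+580/5-80,230+66/5); cub=(222,250); br=(225,265);rw=(226,275)
        jr,tn,lp=(308,258),(404,247),(276,323)
    print(nm,'samples dimple',hsv[int(dim[1]),int(dim[0])],'cube',hsv[int(cub[1])+4,int(cub[0])])
    blob(d,w&(S<60)&(V>80)&(np.hypot(X-dim[0],Y-dim[1])<7),dim,.108,'dimple')
    blob(d,w&(V<95)&(np.hypot(X-cub[0],Y-cub[1])<15),cub,.108,'cubeall')
    blob(d,w&(S>110)&(H>14)&(H<30)&(np.hypot(X-br[0],Y-br[1])<24),br,.084,'brass')
    blob(d,w&(S<70),br,.028,'all grey')
    blob(d,(S<70)&(np.hypot(X-jr[0],Y-jr[1])<13),jr,.04,'jar')
    blob(d,(S<70)&(np.hypot(X-tn[0],Y-tn[1])<15),tn,.026,'tin')
    blob(d,(S<70)&(np.hypot(X-lp[0],Y-lp[1])<15),lp,.02,'loupe')
# manual reads from the crop (top-face corners)
T=viewer.grab_frame('top');S_=viewer.grab_frame('side')
for n,p,z in[('cube',[(127,65),(188,72),(178,135),(117,118)],.108),('bench',[(107,78),(248,75),(252,214),(109,217)],.028)]:
    print('T',n,[ (ray(T,225+a/5,180+b/5,z)*1000).round(0)[:2] for a,b in p])
for n,p,z in[('cube',[(532,68),(597,40),(635,75),(570,98)],.108),('bench',[(473,282),(745,263),(603,353)],.028),('roundLR',[(522,200),(682,195),(600,248)],.056),('hex',[(533,132),(545,170),(625,170),(664,138)],.084)]:
    print('S',n,[ (ray(S_,185+(a-400)/5,230+b/5,z)*1000).round(0)[:2] for a,b in p])
```

```text
top samples dimple [ 21  26 136] cube [18 61 75]
dimple px [254.3 198.5] [248 194  13  11 104] ray [637.9 138.2] rect [638.3 138.8  25.5  20.5  80.1]
cubeall px [255.6 201.3] [249 193  14  16 104] ray [631.9 135.1] rect [631.9 135.9  25.9  34.   81.3]
brass px [259.5 206.1] [241 186  41  46 880] ray [628.9 129.2] rect [624.4 126.  101.8  87.2   4. ]
all grey px [260.4 209.6] [246 193  29  31 612] ray [637.3 134.2] rect [641.1 135.6  72.5  64.5   4.1]
jar px [320.  230.7] [314 224  13  15 147] ray [592.   -4.5] rect [591.3  -4.6  32.2  26.9   3. ]
tin px [383.2 275.8] [376 269  15  15 181] ray [ 499.9 -149.8] rect [ 499.6 -149.5   31.3   31.4    3.1]
loupe px [253.4 263.3] [248 258  11  11  89] ray [513.5 141.1] rect [513.1 140.8  22.7  22.1  48.6]
side samples dimple [ 16  26 146] cube [174  46  28]
dimple px [220.7 242.6] [215 239  12   8  66] ray [638.5 137. ] rect [639.  137.   17.4  17.7  22. ]
cubeall px [221.4 252.2] [211 238  23  27 355] ray [616.3 152.2] rect [619.3 150.7  31.9  72.2  56.8]
brass px [225.7 262.7] [202 242  47  38 984] ray [618.6 145.4] rect [627.  140.3  70.9
[... 233 characters left out ...]
7] [396 244  19  18 291] ray [ 492.5 -139.9] rect [ 492.  -141.5   31.5   54.4   39.3]
loupe px [275.4 326.7] [268 318  16  20 230] ray [509.9 142.5] rect [508.8 143.5  22.6  43.   48.5]
T cube [array([650., 148.]), array([648., 121.]), array([620., 123.]), array([626., 150.])]
T bench [array([669., 169.]), array([674., 104.]), array([608.,  98.]), array([603., 162.])]
S cube [array([646., 149.]), array([645., 125.]), array([621., 129.]), array([625., 151.])]
S bench [array([663., 171.]), array([609., 102.]), array([604., 163.])]
S roundLR [array([655., 154.]), array([621., 116.]), array([617., 152.])]
S hex [array([648., 150.]), array([629., 160.]), array([611., 143.]), array([616., 124.])]
```

Pile centres in mm, the two views agreeing:

| Block | Centre | Yaw |
|---|---|---|
| Cube | (637, 137.5) | about -7° |
| Hex | (632.5, 137) | flat normals at 13/73/133° |
| Round | (638, 135) | – |
| Bench | (638, 134) | about 5° |

First I approach above the cube.

Emit:
{"name": "apply_moves", "arguments": {"commands": [[[-1, 0.146, -0.197, 0, 0.008], [-1, 0.146, -0.197, 0, 0.008], [-1, 0.146, -0.197, 0, 0.008], [-1, 0.146, -0.197, 0, 0.008], [-1, 0.146, -0.197, 0, 0.008], [-1, 0.146, -0.197, 0, 0.008], [-1, 0.146, -0.197, 0, 0.008], [-1, 0.146, -0.197, 0, 0.008], [-1, 0.146, -0.197, 0, 0.008], [-1, 0.146, -0.197, 0, 0.008], [-1, 0.146, -0.197, 0, 0.008], [-1, 0.146, -0.197, 0, 0.008]]], "force": 20}}

```text
t: 1.6
eef_pos: [0.6369, 0.137, 0.2489]
ee_rot: [-3.141, -0.0, -0.134]
force: [0.8, 0.4, -0.1]
width: 0.0877
gripper_force: 0.0
```

Emit:
{"name": "apply_moves", "arguments": {"commands": [[[-1, 0, 0, -0.1, 0], [-1, 0, 0, -0.1, 0], [-1, 0, 0, -0.1, 0], [-1, 0, 0, -0.1, 0], [-1, 0, 0, 0, 0], [-1, 0, 0, 0, 0]]]}}

```text
t: 2.2
eef_pos: [0.6361, 0.1387, 0.1689]
ee_rot: [3.141, 0.0, -0.135]
force: [-0.2, 0.4, 0.6]
width: 0.0877
gripper_force: 0.0
```

Emit:
{"name": "apply_moves", "arguments": {"commands": [[[-1, 0, 0, -0.06, 0], [-1, 0, 0, -0.06, 0], [-1, 0, 0, -0.06, 0], [-1, 0, 0, -0.06, 0], [-1, 0, 0, -0.035, 0], [-1, 0, 0, 0, 0], [0.1, 0, 0, 0, 0], [0.1, 0, 0, 0, 0], [0.1, 0, 0, 0, 0], [0.1, 0, 0, 0, 0]]]}}

```text
t: 3.2
eef_pos: [0.6362, 0.1389, 0.1141]
ee_rot: [-3.141, -0.001, -0.135]
force: [0.2, -0.2, -0.1]
width: 0.0614
gripper_force: 0.0
```

Run:
```python
from h import *
s=grab('side');c2=cv2.resize(s['image'][190:320,145:295],None,fx=4,fy=4,interpolation=cv2.INTER_CUBIC)
cv2.imwrite('pics/c2.png',c2)
```

```text
(no output)
```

View pics/c2.png

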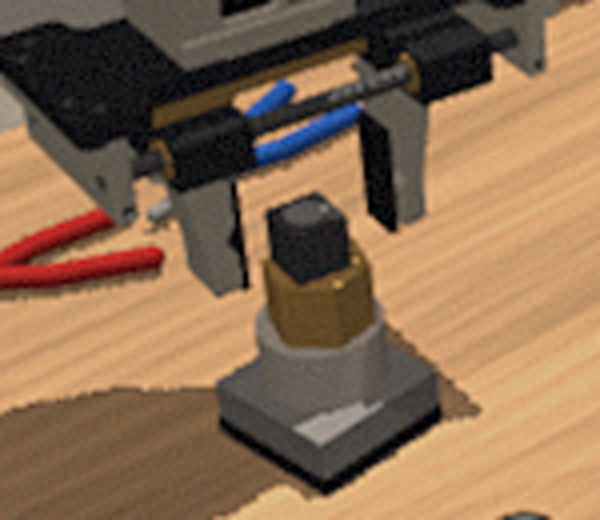

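The picture shows the fingers straddling the cube (crop 308,235), reasonably centred and with the tips clear of the hex. I close now.

Emit:
{"name": "apply_moves", "arguments": {"commands": [[[0.3, 0, 0, 0, 0], [0.3, 0, 0, 0, 0], [0.3, 0, 0, 0, 0], [0.3, 0, 0, 0, 0], [0.3, 0, 0, 0, 0], [0.3, 0, 0, 0, 0], [0.6, 0, 0, 0, 0], [0.6, 0, 0, 0, 0], [0.6, 0, 0, 0, 0], [0.6, 0, 0, 0, 0]]]}}

```text
t: 4.25
eef_pos: [0.6359, 0.1388, 0.1136]
ee_rot: [3.142, 0.0, -0.135]
force: [0.8, -0.5, -0.3]
width: 0.0239
gripper_force: 20.0
```

Emit:
{"name": "apply_moves", "arguments": {"commands": [[[0.6, 0, 0, 0.02, 0], [0.6, 0, 0, 0.03, 0], [0.6, 0, 0, 0.05, 0], [0.6, 0, 0, 0.1, 0], [0.6, 0, 0, 0.1, 0], [0.6, 0, 0, 0, 0]]]}}

```text
t: 4.85
eef_pos: [0.6378, 0.1394, 0.1778]
ee_rot: [-3.139, -0.005, -0.135]
force: [-0.3, 0.6, -0.3]
width: 0.024
gripper_force: 20.0
```

Run:
```python
from h import *
s=grab('side');c2=cv2.resize(s['image'][170:320,145:295],None,fx=4,fy=4,interpolation=cv2.INTER_CUBIC)
cv2.imwrite('pics/c3.png',c2)
```

```text
(no output)
```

View pics/c3.png

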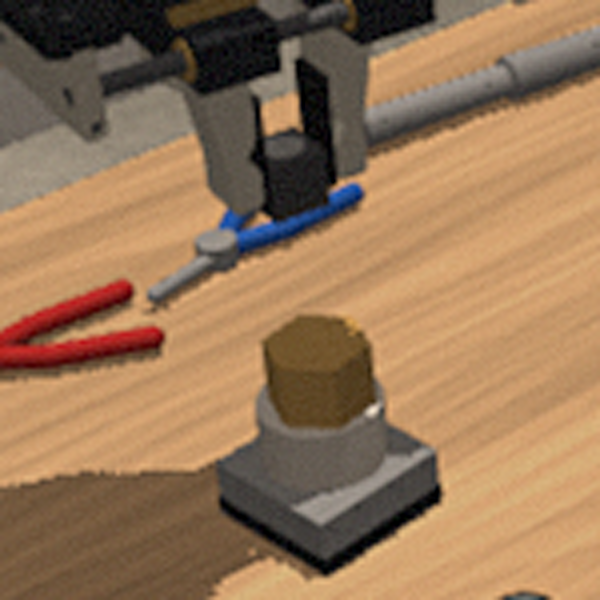

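The cube is held level (crop 297,175) and the rest of the pile is undisturbed. I carry it to the small nest.

Emit:
{"name": "apply_moves", "arguments": {"commands": [[[0.6, -0.153, -0.134, 0, -0.003], [0.6, -0.153, -0.134, 0, -0.003], [0.6, -0.153, -0.134, 0, -0.003], [0.6, -0.153, -0.134, 0, -0.003], [0.6, -0.153, -0.134, 0, -0.003], [0.6, -0.153, -0.134, 0, -0.003], [0.6, 0, 0, -0.15, 0], [0.6, 0, 0, -0.15, 0], [0.6, 0, 0, -0.15, 0], [0.6, 0, 0, -0.15, 0], [0.6, 0, 0, 0, 0], [0.6, 0, 0, 0, 0]]]}}

```text
t: 6.1
eef_pos: [0.4521, -0.0222, 0.0536]
ee_rot: [3.14, 0.001, -0.191]
force: [1.0, -0.6, 0.5]
width: 0.0236
gripper_force: 20.0
```

Emit:
{"name": "apply_moves", "arguments": {"commands": [[[0.6, 0.005, 0, -0.03, 0], [0.6, 0, 0, -0.03, 0], [0.6, 0, 0, -0.02, 0], [0.6, 0, 0, -0.005, 0], [0.6, 0, 0, -0.005, 0], [0.6, 0, 0, 0, 0], [0.6, 0, 0, 0, 0]]]}}

```text
t: 6.8
eef_pos: [0.4535, -0.022, 0.0357]
ee_rot: [-3.141, -0.0, -0.192]
force: [0.4, -0.0, -1.6]
width: 0.0236
gripper_force: 20.0
```

Run:
```python
from h import *
s=grab('side');c2=cv2.resize(s['image'][225:345,310:440],None,fx=5,fy=5,interpolation=cv2.INTER_CUBIC)
cv2.imwrite('pics/c4.png',c2[:600])
for i in range(3): st=arm.get_state(); print(st['eef_pos'],st['force']); grab('top')
```

```text
[ 0.45349446 -0.02194072  0.03571088] [-0.21677903 -0.34975199 -0.3249798 ]
[ 0.45343381 -0.02196201  0.03567537] [ 0.20025509  0.04398152 -1.26168191]
[ 0.45343333 -0.02197063  0.03566441] [ 0.40720329 -0.26603056 -1.45877363]
```

View pics/c4.png

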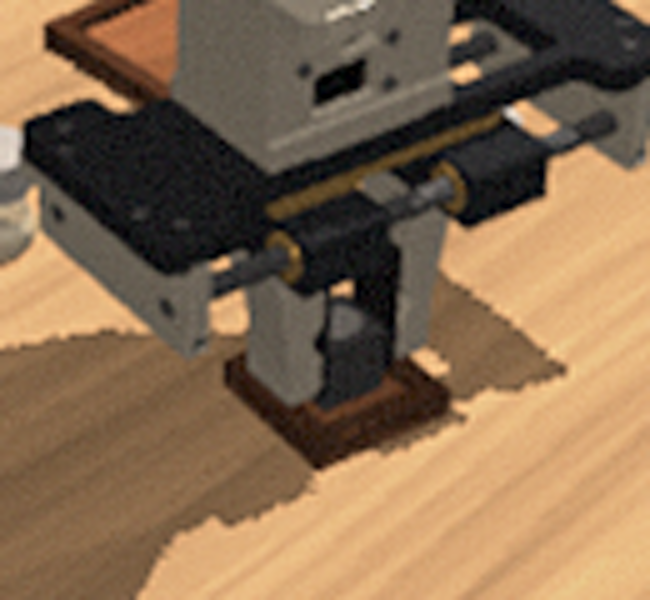

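The cube is over the pocket (crop 350,370), about a millimetre above its floor. I ease it down to contact.

Emit:
{"name": "apply_moves", "arguments": {"commands": [[[0.6, 0, 0, -0.003, 0], [0.6, 0, 0, -0.003, 0], [0.6, 0, 0, 0, 0], [0.6, 0, 0, 0, 0]]]}}

```text
t: 7.4
eef_pos: [0.4534, -0.022, 0.0344]
ee_rot: [-3.142, -0.0, -0.192]
force: [-1.3, -0.5, 2.5]
width: 0.0238
gripper_force: 20.0
```

Emit:
{"name": "apply_moves", "arguments": {"commands": [[[0.4, 0, 0, 0, 0], [0.2, 0, 0, 0, 0], [0, 0, 0, 0, 0], [-0.2, 0, 0, 0, 0], [-0.2, 0, 0, 0, 0], [-0.2, 0, 0, 0.02, 0], [-0.2, 0, 0, 0.05, 0], [-0.5, 0, 0, 0.15, 0], [-1, 0, 0, 0.2, 0], [-1, 0, 0, 0.2, 0], [-1, 0, 0, 0, 0]]]}}

```text
t: 8.5
eef_pos: [0.4565, -0.0213, 0.1645]
ee_rot: [-3.137, -0.009, -0.191]
force: [-0.4, 0.2, -1.1]
width: 0.0791
gripper_force: 0.0
```

Run:
```python
from h import *
for nm,(x0,y0,x1,y1) in(('top',(235,182,290,235)),('side',(185,235,265,325))):
    d=grab(nm); c=d['image'][y0:y1,x0:x1]; hsv=cv2.cvtColor(c,cv2.COLOR_BGR2HSV)
    b=cv2.resize(c,None,fx=6,fy=6,interpolation=cv2.INTER_CUBIC); cv2.imwrite(f'pics/h_{nm}.png',b)
a=cv2.imread('pics/h_top.png');b=cv2.imread('pics/h_side.png')
o=np.zeros((540,800,3),np.uint8);o[:a.shape[0],:a.shape[1]]=a;o[:540,330:800]=b[:,:470];cv2.imwrite('pics/h1.png',o)
```

```text
(no output)
```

View pics/h1.png

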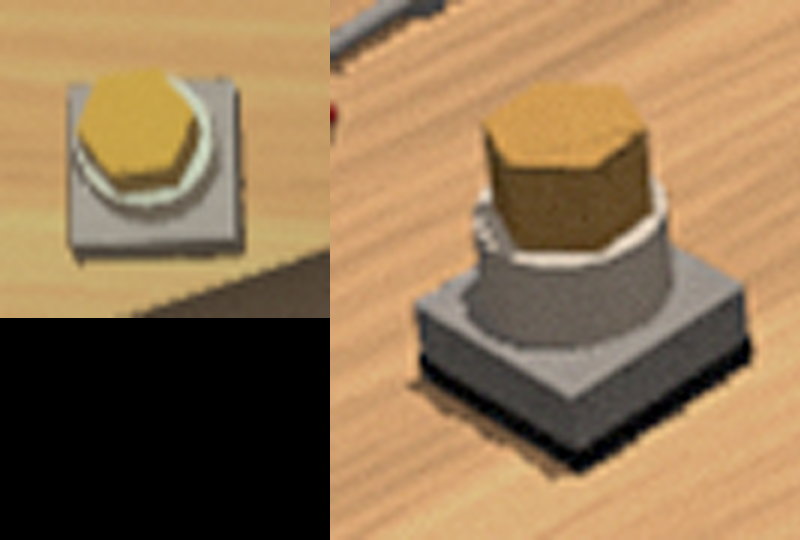

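The pile is intact, with the hex's top face bright in both views (side crop about 565,125). I mask the bright brass top, white ring and bench to fix their centres.

Run:
```python
from h import *
for nm,(x0,y0,x1,y1) in(('top',(235,182,290,235)),('side',(185,235,265,325))):
    d=grab(nm); K=6
    b=cv2.resize(d['image'][y0:y1,x0:x1],None,fx=K,fy=K,interpolation=cv2.INTER_CUBIC)
    P=(120,110) if nm=='top' else (235,125)
    ref=b[P[1],P[0]].astype(int)
    lab=cv2.cvtColor(b,cv2.COLOR_BGR2LAB).astype(int); dist=np.abs(lab-lab[P[1]-4:P[1]+5,P[0]-4:P[0]+5].mean((0,1))).max(2)
    m=cv2.medianBlur((dist<28).astype(np.uint8)*255,9)
    n,l,_,_=cv2.connectedComponentsWithStats(m); m=(l==l[P[1],P[0]]).astype(np.uint8)
    c=cv2.convexHull(max(cv2.findContours(m,0,1)[0],key=cv2.contourArea))
    W=np.array([ray(d,(u+.5)/K-.5+x0,(v+.5)/K-.5+y0,.084)[:2] for u,v in c[:,0]],np.float32)*1000
    M=cv2.moments(W.reshape(-1,1,2)); rc=cv2.minAreaRect(W)
    ap=cv2.approxPolyDP(W.reshape(-1,1,2),4,True)[:,0]
    e=np.roll(ap,-1,0)-ap
    print(nm,'area(exp 1251)',M['m00'],'cen',M['m10']/M['m00'],M['m01']/M['m00'],np.round(rc[0]+rc[1]+(rc[2],),1),'edge dirs',np.round(np.degrees(np.arctan2(e[:,1],e[:,0]))%60,0),np.hypot(*e.T).round())
```

```text
top area(exp 1251) 13365.090924785007 cen 628.8078904620289 125.87666494554908 [626.  124.4 119.6 120.2   3.7] edge dirs [ 4. 53. 33.  5. 33.] [ 96.  69.  52. 119. 120.]
side area(exp 1251) 26211.995012552943 cen 595.3590153956071 163.56766777728976 [596.9 169.3 127.7 233.5  50. ] edge dirs [20. 45. 26. 40. 45.] [225. 107. 191.  45.  99.]
```

Run:
```python
from h import *
for nm,off,pts in(('top',(0,235,182),[(100,75),(165,69),(196,117),(174,170),(113,176),(79,130)]),('side',(330,185,235),[(485,125),(515,91),(620,84),(645,127),(603,166),(499,165)])):
    d=viewer.grab_frame(nm)
    W=np.array([ray(d,off[1]+(a-off[0])/6-.4,off[2]+b/6-.4,.084)[:2]*1000 for a,b in pts])
    e=np.roll(W,-1,0)-W; print(nm,W.mean(0).round(1),((np.degrees(np.arctan2(e[:,1],e[:,0]))+30)%60-30).round(),np.hypot(*e.T).round(1))
    if nm=='side': print('round bottom/top L,R,near',[(ray(d,185+(a-330)/6-.4,235+b/6-.4,z)*1000).round(0) for a,b,z in((475,215,.056),(665,200,.056),(570,265,.056))])
```

```text
top [637.8 134.1] [-21. -24. -18. -21. -20. -15.] [23.7 21.6 21.3 22.  21.5 22. ]
side [637.2 136.3] [ -4.  -8. -21. -11. -16. -25.] [16.8 27.7 22.2 19.7 26.9 19.4]
round bottom/top L,R,near [array([655., 155.,  56.]), array([624., 115.,  56.]), array([619., 151.,  56.])]
```

Emit:
{"name": "apply_moves", "arguments": {"commands": [[[-1, 0.153, 0.131, 0, -0.0085], [-1, 0.153, 0.131, 0, -0.0085], [-1, 0.153, 0.131, 0, -0.0085], [-1, 0.153, 0.131, 0, -0.0085], [-1, 0.153, 0.131, 0, -0.0085], [-1, 0.153, 0.131, 0, -0.0085], [-1, 0, 0, 0, 0], [-1, 0, 0, -0.1, 0], [-1, 0, 0, -0.1, 0], [-1, 0, 0, 0, 0], [-1, 0, 0, 0, 0]]]}}

```text
t: 9.9
eef_pos: [0.6365, 0.1348, 0.1176]
ee_rot: [3.14, 0.001, -0.352]
force: [0.3, -0.6, 0.2]
width: 0.0876
gripper_force: 0.0
```

Down 32 mm, then close slowly.

Emit:
{"name": "apply_moves", "arguments": {"commands": [[[-1, 0, 0, -0.06, 0], [-1, 0, 0, -0.06, 0], [-1, 0, 0, -0.04, 0], [-1, 0, 0, 0, 0], [0.05, 0, 0, 0, 0], [0.05, 0, 0, 0, 0], [0.05, 0, 0, 0, 0], [0.05, 0, 0, 0, 0], [0.05, 0, 0, 0, 0], [0.05, 0, 0, 0, 0], [0.05, 0, 0, 0, 0], [0.05, 0, 0, 0, 0]]], "force": 25}}

```text
t: 11.1
eef_pos: [0.637, 0.1352, 0.0864]
ee_rot: [-3.142, 0.0, -0.352]
force: [-0.7, -0.9, -0.6]
width: 0.0418
gripper_force: 0.0
```

Emit:
{"name": "apply_moves", "arguments": {"commands": [[[0.4, 0, 0, 0, 0], [0.4, 0, 0, 0, 0], [0.4, 0, 0, 0, 0], [0.4, 0, 0, 0, 0]]]}}

```text
t: 11.5
eef_pos: [0.6371, 0.1353, 0.0864]
ee_rot: [-3.141, -0.0, -0.352]
force: [0.2, 1.1, -0.5]
width: 0.0382
gripper_force: 24.8
```

Emit:
{"name": "apply_moves", "arguments": {"commands": [[[0.4, 0, 0, 0.02, 0], [0.4, 0, 0, 0.03, 0], [0.4, 0, 0, 0.05, 0], [0.4, 0, 0, 0.1, 0], [0.4, 0, 0, 0.1, 0], [0.4, -0.162, 0.118, 0, -0.006], [0.4, -0.162, 0.118, 0, -0.006], [0.4, -0.162, 0.118, 0, -0.006], [0.4, -0.162, 0.118, 0, -0.006], [0.4, -0.162, 0.118, 0, -0.006], [0.4, -0.162, 0.118, 0, -0.006], [0.4, 0, 0, 0, 0]]]}}

```text
t: 12.7
eef_pos: [0.4398, 0.2789, 0.1476]
ee_rot: [-3.14, 0.0, -0.462]
force: [0.8, -0.0, -2.8]
width: 0.0379
gripper_force: 24.8
```

Emit:
{"name": "apply_moves", "arguments": {"commands": [[[0.4, 0, 0, -0.15, 0], [0.4, 0, 0, -0.15, 0], [0.4, 0, 0, -0.1, 0], [0.4, 0, 0, -0.05, 0], [0.4, 0, 0, 0, 0], [0.4, 0, 0, 0, 0]]]}}

```text
t: 13.3
eef_pos: [0.4432, 0.2772, 0.0573]
ee_rot: [-3.141, -0.0, -0.465]
force: [0.3, -0.3, -2.0]
width: 0.0375
gripper_force: 24.8
```

Run:
```python
from h import *
s=grab('side');c2=cv2.resize(s['image'][320:470,160:310],None,fx=4,fy=4,interpolation=cv2.INTER_CUBIC)
c=cv2.resize(s['image'][235:325,185:265],None,fx=4,fy=4,interpolation=cv2.INTER_CUBIC)
cc=cv2.resize(s['image'][275:330,345:410],None,fx=3,fy=3,interpolation=cv2.INTER_CUBIC)
o=np.zeros((600,800,3),np.uint8);o[:,:600]=c2;o[:165,600:795]=cc;o[200:560,600:800]=c[:,60:260];cv2.imwrite('pics/c5.png',o)
```

```text
(no output)
```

View pics/c5.png

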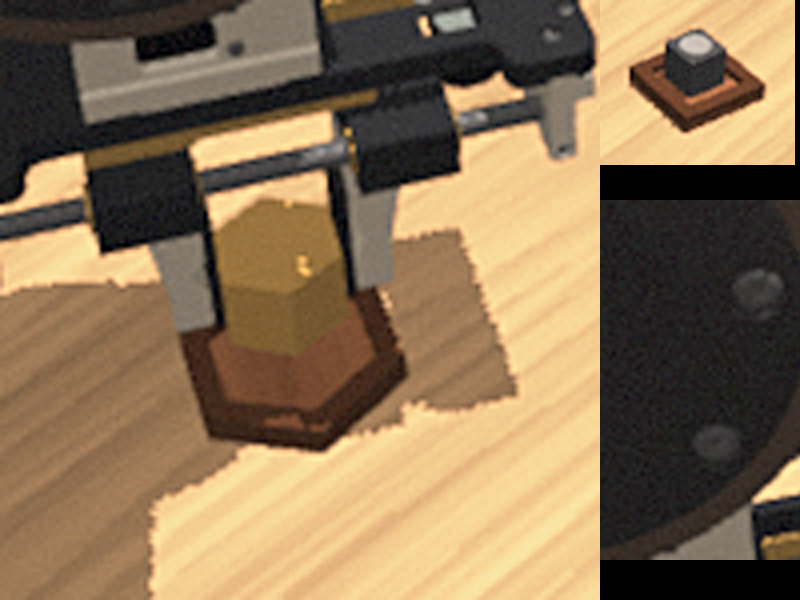

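The cube sits flat in its pocket (inset 697,62), and the hex hangs aligned over its nest (285,275). I lower it.

Emit:
{"name": "apply_moves", "arguments": {"commands": [[[0.4, 0, -0.003, -0.03, 0], [0.4, 0, 0, -0.03, 0], [0.4, 0, 0, -0.025, 0], [0.4, 0, 0, -0.01, 0], [0.4, 0, 0, -0.005, 0], [0.4, 0, 0, -0.005, 0], [0.4, 0, 0, 0, 0], [0.4, 0, 0, 0, 0]]]}}

```text
t: 14.15
eef_pos: [0.4426, 0.2763, 0.0355]
ee_rot: [-3.141, -0.0, -0.465]
force: [0.7, 0.1, -2.8]
width: 0.0379
gripper_force: 24.8
```

Emit:
{"name": "apply_moves", "arguments": {"commands": [[[0.4, 0, 0, -0.003, 0], [0.4, 0, 0, -0.002, 0], [0.4, 0, 0, 0, 0], [0.4, 0, 0, 0, 0]]]}}

```text
t: 14.55
eef_pos: [0.4427, 0.2763, 0.0353]
ee_rot: [-3.141, -0.0, -0.465]
force: [-3.7, -1.0, 8.5]
width: 0.0375
gripper_force: 24.8
```

Emit:
{"name": "apply_moves", "arguments": {"commands": [[[0.1, 0, 0, 0.001, 0], [-0.1, 0, 0, 0, 0], [-0.3, 0, 0, 0, 0], [-0.5, 0, 0, 0, 0], [-0.5, 0, 0, 0, 0], [-0.5, 0, 0, 0.02, 0], [-0.5, 0, 0, 0.05, 0], [-1, 0, 0, 0.15, 0], [-1, 0, 0, 0.2, 0], [-1, 0, 0, 0.2, 0], [-1, 0, 0, 0, 0]]]}}

```text
t: 15.65
eef_pos: [0.445, 0.2785, 0.1652]
ee_rot: [-3.132, -0.003, -0.464]
force: [-0.4, 0.8, -1.0]
width: 0.0865
gripper_force: 0.0
```

Run:
```python
from h import *
s=grab('side');t=grab('top');print(arm.get_state()['eef_pos'])
c1=cv2.resize(t['image'][182:240,235:300],None,fx=6,fy=6,interpolation=cv2.INTER_CUBIC)
c2=cv2.resize(s['image'][355:455,180:290],None,fx=3,fy=3,interpolation=cv2.INTER_CUBIC)
c=cv2.resize(s['image'][235:325,185:265],None,fx=5,fy=5,interpolation=cv2.INTER_CUBIC)
o=np.zeros((600,800,3),np.uint8);o[:348,:390]=c1;o[:450,400:800]=c;o[348:600,:330]=c2[:252];cv2.imwrite('pics/c6.png',o)
```

```text
[0.44288339 0.27670106 0.16050879]
```

View pics/c6.png

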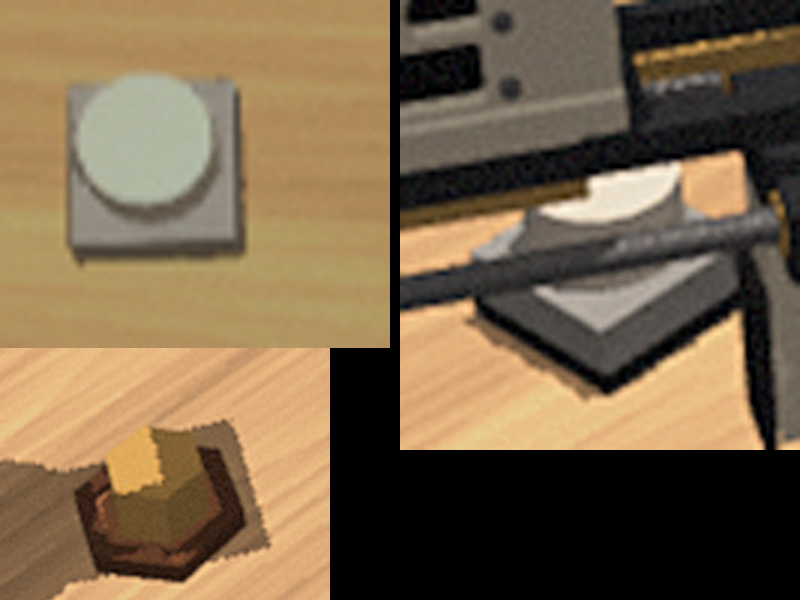

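The hex sits flat in its nest (lower left, 160,485). The nylon disc is centred at top-crop (145,140) and the bench block's top spans (68,87) to (238,245).

Run:
```python
from h import *
d=viewer.grab_frame('top')
f=lambda a,b,z:(ray(d,235+a/6-.4,182+b/6-.4,z)*1000)[:2].round(1)
print('disc',f(145,140,.056),f(77,140,.056),f(213,140,.056))
W=np.array([f(a,b,.028) for a,b in((68,86),(235,82),(239,243),(70,247))]);e=np.roll(W,-1,0)-W
print(W.mean(0),np.degrees(np.arctan2(e[:,1],e[:,0])).round(1),np.hypot(*e.T).round(1))
```

```text
disc [639.8 134.9] [638.4 160.1] [641.1 109.7]
[638.75  134.975] [ -85.5 -174.5   94.5    5.6] [64.1 64.  64.  64. ]
```

Emit:
{"name": "apply_moves", "arguments": {"commands": [[[-1, 0.1635, -0.118, 0, 0.029], [-1, 0.1635, -0.118, 0, 0.029], [-1, 0.1635, -0.118, 0, 0.029], [-1, 0.1635, -0.118, 0, 0.029], [-1, 0.1635, -0.118, 0, 0.029], [-1, 0.1635, -0.118, 0, 0.029], [-1, 0, 0, 0, 0], [-1, 0, 0, -0.15, 0], [-1, 0, 0, -0.15, 0], [-1, 0, 0, 0, 0], [-1, 0, 0, 0, 0]]]}}

```text
t: 16.9
eef_pos: [0.6381, 0.1344, 0.0978]
ee_rot: [3.14, 0.002, 0.082]
force: [0.7, -0.3, 0.6]
width: 0.0874
gripper_force: 0.0
```

Emit:
{"name": "apply_moves", "arguments": {"commands": [[[-1, 0.005, 0, -0.07, 0], [-1, 0, 0, -0.07, 0], [-1, 0, 0, -0.06, 0], [-1, 0, 0, 0, 0], [-0.28, 0, 0, 0, 0], [-0.28, 0, 0, 0, 0], [-0.28, 0, 0, 0, 0], [-0.28, 0, 0, 0, 0], [-0.28, 0, 0, 0, 0], [0, 0, 0, 0, 0], [0, 0, 0, 0, 0], [0, 0, 0, 0, 0]]]}}

```text
t: 18.1
eef_pos: [0.6399, 0.1347, 0.0588]
ee_rot: [-3.141, -0.0, 0.082]
force: [-0.6, 0.3, 1.9]
width: 0.0512
gripper_force: 25.0
```

Emit:
{"name": "apply_moves", "arguments": {"commands": [[[0, 0, 0, 0.02, 0], [0, 0, 0, 0.03, 0], [0, 0, 0, 0.05, 0], [0, 0, 0, 0.1, 0], [0, 0, 0, 0.1, 0], [0, 0, 0, 0.05, 0], [0, 0, 0, 0, 0]]]}}

```text
t: 18.8
eef_pos: [0.6407, 0.135, 0.1308]
ee_rot: [-3.14, -0.003, 0.082]
force: [1.2, 0.8, -1.7]
width: 0.0516
gripper_force: 25.0
```

Emit:
{"name": "apply_moves", "arguments": {"commands": [[[0, -0.096, -0.211, 0, 0], [0, -0.096, -0.211, 0, 0], [0, -0.096, -0.211, 0, 0], [0, -0.096, -0.211, 0, 0], [0, -0.096, -0.211, 0, 0], [0, -0.096, -0.211, 0, 0], [0, -0.096, -0.211, 0, 0], [0, -0.096, -0.211, 0, 0], [0, -0.096, -0.211, 0, 0], [0, -0.096, -0.211, 0, 0], [0, 0, 0, 0, 0], [0, 0, 0, 0, 0]]]}}

```text
t: 20.0
eef_pos: [0.4466, -0.2883, 0.1278]
ee_rot: [-3.141, 0.001, 0.078]
force: [-0.6, -0.5, -1.2]
width: 0.0514
gripper_force: 25.0
```

Emit:
{"name": "apply_moves", "arguments": {"commands": [[[0, 0, 0, -0.12, 0], [0, 0, 0, -0.12, 0], [0, 0, 0, -0.1, 0], [0, 0, 0, 0, 0], [0, 0, 0, 0, 0]]]}}

```text
t: 20.5
eef_pos: [0.4482, -0.2866, 0.0606]
ee_rot: [-3.142, 0.001, 0.083]
force: [-0.4, -0.0, -1.2]
width: 0.0513
gripper_force: 25.0
```

Run:
```python
from h import *
s=grab('side');c2=cv2.resize(s['image'][180:290,400:540],None,fx=4,fy=4,interpolation=cv2.INTER_CUBIC)
cv2.imwrite('pics/c7.png',c2);print(arm.get_state()['eef_pos'])
```

```text
[ 0.44862714 -0.28691885  0.0612012 ]
```

View pics/c7.png

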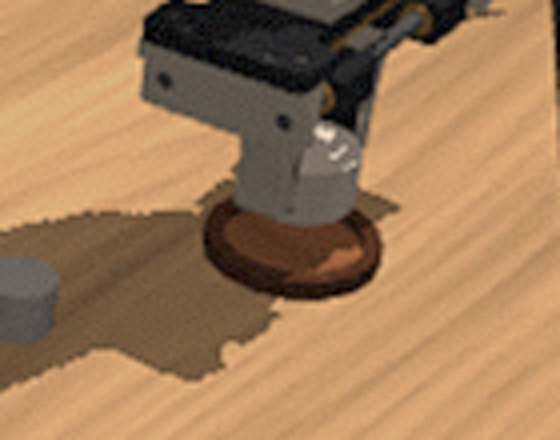

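The disc hangs over the round nest (300,200 against a nest centre of 292,245), well clear of the tin. I lower it.

Emit:
{"name": "apply_moves", "arguments": {"commands": [[[0, 0, 0, -0.04, 0], [0, 0, 0, -0.04, 0], [0, 0, 0, -0.025, 0], [0, 0, 0, -0.01, 0], [0, 0, 0, -0.005, 0], [0, 0, 0, 0, 0], [0, 0, 0, 0, 0]]]}}

```text
t: 21.25
eef_pos: [0.4479, -0.2875, 0.0367]
ee_rot: [3.141, -0.0, 0.082]
force: [0.1, -0.3, -1.2]
width: 0.0512
gripper_force: 25.0
```

Emit:
{"name": "apply_moves", "arguments": {"commands": [[[0, 0, 0, -0.003, 0], [0, 0, 0, -0.002, 0], [0, 0, 0, 0, 0], [0, 0, 0, 0, 0]]]}}

```text
t: 21.65
eef_pos: [0.4479, -0.2874, 0.0358]
ee_rot: [3.141, -0.0, 0.082]
force: [-0.5, 0.3, 0.6]
width: 0.0514
gripper_force: 25.0
```

Just touching; one more half-millimetre, then release and rise.

Emit:
{"name": "apply_moves", "arguments": {"commands": [[[0, 0, 0, -0.002, 0], [0, 0, 0, 0, 0], [-0.25, 0, 0, 0, 0], [-0.4, 0, 0, 0, 0], [-0.7, 0, 0, 0, 0], [-0.7, 0, 0, 0, 0], [-0.7, 0, 0, 0.02, 0], [-0.7, 0, 0, 0.05, 0], [-1, 0, 0, 0.15, 0], [-1, 0, 0, 0.2, 0], [-1, 0, 0, 0.1, 0], [-1, 0, 0, 0, 0]]]}}

```text
t: 22.85
eef_pos: [0.4498, -0.2881, 0.1435]
ee_rot: [3.139, -0.007, 0.082]
force: [0.8, 0.0, -0.6]
width: 0.0876
gripper_force: 0.0
```

Run:
```python
from h import *
s=grab('side');t=grab('top');print(arm.get_state()['eef_pos'])
c1=cv2.resize(t['image'][185:240,235:300],None,fx=6,fy=6,interpolation=cv2.INTER_CUBIC)
c2=cv2.resize(s['image'][215:265,435:515],None,fx=5,fy=5,interpolation=cv2.INTER_CUBIC)
c=cv2.resize(s['image'][255:325,185:265],None,fx=5,fy=5,interpolation=cv2.INTER_CUBIC)
o=np.zeros((600,800,3),np.uint8);o[:330,:390]=c1;o[:350,400:800]=c;o[350:600,:400]=c2;cv2.imwrite('pics/c8.png',o)
```

```text
[ 0.44796754 -0.28737421  0.14018574]
```

View pics/c8.png

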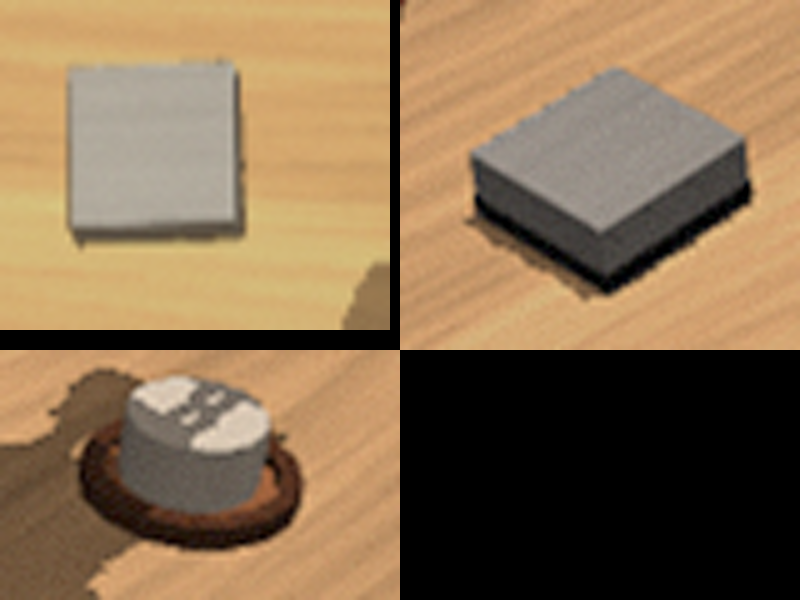

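The disc is flat in the round nest (190,440), and the bench block has not moved (top crop 68–235, 65–225). I go for the bench block.

Emit:
{"name": "apply_moves", "arguments": {"commands": [[[-1, 0.0953, 0.211, 0, 0], [-1, 0.0953, 0.211, 0, 0], [-1, 0.0953, 0.211, 0, 0], [-1, 0.0953, 0.211, 0, 0], [-1, 0.0953, 0.211, 0, 0], [-1, 0.0953, 0.211, 0, 0], [-1, 0.0953, 0.211, 0, 0], [-1, 0.0953, 0.211, 0, 0], [-1, 0.0953, 0.211, 0, 0], [-1, 0.0953, 0.211, 0, 0], [-1, 0, 0, 0, 0], [-1, 0, 0, 0, 0]]], "force": 45}}

```text
t: 24.15
eef_pos: [0.6377, 0.1354, 0.1372]
ee_rot: [3.141, 0.003, 0.083]
force: [-0.7, -0.2, -0.2]
width: 0.0878
gripper_force: 0.0
```

Emit:
{"name": "apply_moves", "arguments": {"commands": [[[-1, 0, 0, -0.15, 0], [-1, 0, 0, -0.15, 0], [-1, 0, 0, -0.05, 0], [-1, 0, 0, 0, 0], [-1, 0, 0, 0, 0]]]}}

```text
t: 24.65
eef_pos: [0.6388, 0.1342, 0.0701]
ee_rot: [3.141, -0.001, 0.081]
force: [0.5, -0.5, 0.6]
width: 0.0875
gripper_force: 0.0
```

Emit:
{"name": "apply_moves", "arguments": {"commands": [[[-1, 0, 0, -0.05, 0], [-1, 0, 0, -0.05, 0], [-1, 0, 0, -0.05, 0], [-1, 0, 0, -0.03, 0], [-1, 0, 0, -0.01, 0], [-1, 0, 0, 0, 0], [-0.6, 0, 0, 0, 0], [-0.6, 0, 0, 0, 0], [-0.6, 0, 0, 0, 0], [-0.3, 0, 0, 0, 0], [-0.3, 0, 0, 0, 0], [-0.3, 0, 0, 0, 0]]]}}

```text
t: 25.85
eef_pos: [0.6386, 0.1349, 0.0314]
ee_rot: [-3.141, -0.001, 0.082]
force: [-0.4, 0.1, 2.0]
width: 0.0634
gripper_force: 45.0
```

Emit:
{"name": "apply_moves", "arguments": {"commands": [[[-0.3, 0, 0, 0.01, 0], [-0.3, 0, 0, 0.02, 0], [-0.3, 0, 0, 0.05, 0], [-0.3, 0, 0, 0.1, 0], [-0.3, 0, 0, 0.15, 0], [-0.3, 0, 0, 0.12, 0], [-0.3, 0, 0, 0, 0], [-0.3, 0, 0, 0, 0]]]}}

```text
t: 26.65
eef_pos: [0.6381, 0.1346, 0.1214]
ee_rot: [-3.141, -0.0, 0.081]
force: [-0.4, 0.3, -7.2]
width: 0.0635
gripper_force: 45.0
```

Emit:
{"name": "apply_moves", "arguments": {"commands": [[[-0.3, -0.011, -0.202, 0, -0.0074], [-0.3, -0.011, -0.202, 0, -0.0074], [-0.3, -0.011, -0.202, 0, -0.0074], [-0.3, -0.011, -0.202, 0, -0.0074], [-0.3, -0.011, -0.202, 0, -0.0074], [-0.3, -0.011, -0.202, 0, -0.0074], [-0.3, -0.011, -0.202, 0, -0.0074], [-0.3, 0, 0, 0, 0], [-0.3, 0, 0, 0, 0]]]}}

```text
t: 27.55
eef_pos: [0.6214, -0.1494, 0.1191]
ee_rot: [-3.142, 0.003, -0.084]
force: [0.0, -0.5, -5.9]
width: 0.0634
gripper_force: 45.0
```

Emit:
{"name": "apply_moves", "arguments": {"commands": [[[-0.3, 0, 0, -0.1, 0], [-0.3, 0, 0, -0.15, 0], [-0.3, 0, 0, -0.1, 0], [-0.3, 0, 0, 0, 0], [-0.3, 0, 0, 0, 0]]]}}

```text
t: 28.05
eef_pos: [0.6228, -0.1475, 0.0507]
ee_rot: [3.141, 0.002, -0.08]
force: [-0.2, 0.3, -5.0]
width: 0.0633
gripper_force: 45.0
```

Run:
```python
from h import *
s=grab('side');c2=cv2.resize(s['image'][160:280,280:430],None,fx=5,fy=5,interpolation=cv2.INTER_CUBIC)
cv2.imwrite('pics/c9.png',c2);print(arm.get_state()['eef_pos'],arm.get_state()['ee_rot'])
```

```text
[ 0.62365297 -0.14760162  0.05175976] [ 3.14133715e+00 -5.80656658e-04 -7.98443329e-02]
```

View pics/c9.png

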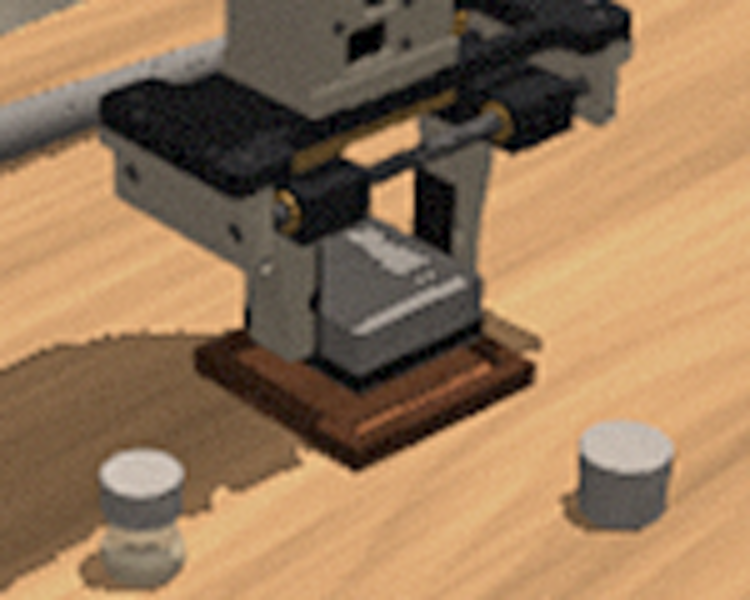

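The block hangs level over the big nest with its edges parallel (block corner 360,385; nest corner 360,465), clear of the jar and tin. I lower it.

Emit:
{"name": "apply_moves", "arguments": {"commands": [[[-0.3, 0, 0, -0.025, 0], [-0.3, 0, 0, -0.02, 0], [-0.3, 0, 0, -0.015, 0], [-0.3, 0, 0, -0.008, 0], [-0.3, 0, 0, -0.004, 0], [-0.3, 0, 0, 0, 0], [-0.3, 0, 0, 0, 0]]]}}

```text
t: 28.8
eef_pos: [0.623, -0.1482, 0.0369]
ee_rot: [3.142, -0.0, -0.081]
force: [0.4, -0.1, -5.8]
width: 0.0639
gripper_force: 45.0
```

Emit:
{"name": "apply_moves", "arguments": {"commands": [[[-0.3, 0, 0, -0.003, 0], [-0.3, 0, 0, -0.002, 0], [-0.3, 0, 0, 0, 0], [-0.3, 0, 0, 0, 0]]]}}

```text
t: 29.2
eef_pos: [0.6231, -0.1482, 0.0364]
ee_rot: [3.142, -0.001, -0.081]
force: [-2.5, 1.0, 3.9]
width: 0.0634
gripper_force: 45.0
```

Contact. I release and rise.

Emit:
{"name": "apply_moves", "arguments": {"commands": [[[-0.5, 0, 0, 0, 0], [-0.6, 0, 0, 0, 0], [-0.8, 0, 0, 0, 0], [-0.9, 0, 0, 0, 0], [-0.9, 0, 0, 0.02, 0], [-0.9, 0, 0, 0.05, 0], [-0.9, 0, 0, 0.15, 0], [-1, 0, 0, 0.2, 0], [-1, 0, 0, 0.2, 0], [-1, 0, 0, 0.2, 0], [-1, 0, 0, 0, 0]]]}}

```text
t: 30.3
eef_pos: [0.6262, -0.1487, 0.2078]
ee_rot: [3.141, -0.012, -0.08]
force: [0.8, -0.2, -0.2]
width: 0.0877
gripper_force: 0.0
```

Emit:
{"name": "apply_moves", "arguments": {"commands": [[[-1, 0, 0.2, 0.05, 0], [-1, 0, 0.2, 0.05, 0], [-1, 0, 0.2, 0, 0], [-1, 0, 0.2, 0, 0], [-1, 0, 0.2, 0, 0], [-1, 0, 0.2, 0, 0], [-1, 0, 0.2, 0, 0], [-1, 0, 0.2, 0, 0], [-1, 0, 0, 0, 0], [-1, 0, 0, 0, 0]]]}}

```text
t: 31.3
eef_pos: [0.6227, 0.1728, 0.2202]
ee_rot: [-3.141, -0.0, -0.079]
force: [1.0, -1.0, -0.5]
width: 0.0875
gripper_force: 0.0
```

Run:
```python
from h import *
s=grab('side')['image'];t=grab('top')['image']
z=lambda i,k:cv2.resize(i,None,fx=k,fy=k,interpolation=cv2.INTER_CUBIC)
o=np.zeros((600,800,3),np.uint8)
a=z(s[200:320,290:510],3);o[:360,:660]=a
b=z(t[190:325,170:470],2.4);o[270:594,80:800]=b
o[:270,:660]=a[:270];cv2.imwrite('pics/c10.png',o)
print(arm.get_state()['eef_pos'],arm.get_state()['qd'].round(3))
```

```text
[0.62285342 0.17126628 0.22010662] [-0.014 -0.001 -0.004  0.001  0.001  0.001]
```

View pics/c10.png

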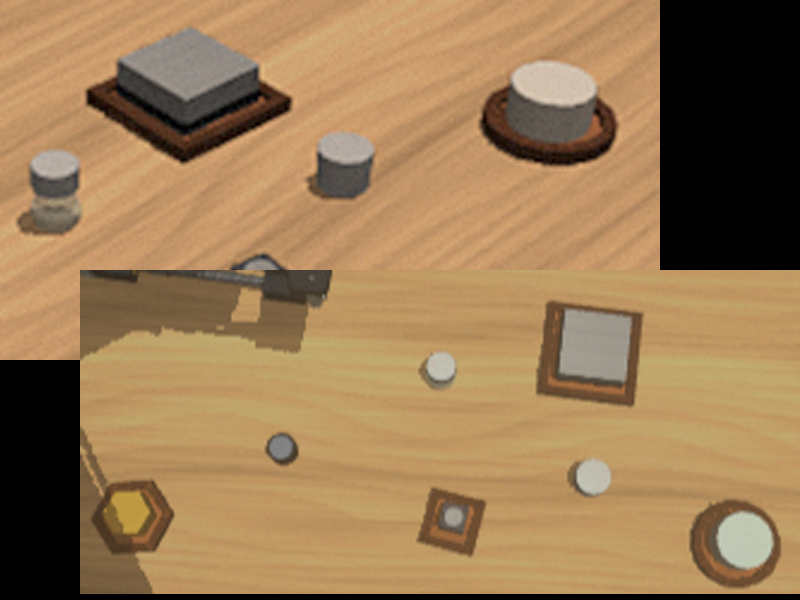

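All four blocks are flat in their pockets: hex (130,512), cube (453,515), bench (595,345) and round (745,540). The jar (440,370) and tin (592,477) are standing where they were, so I hand in.

```bash
python3 -c "
from station import arm
print(arm.job_done())"
```

```text
the job is handed in; nothing more can be done
None
```

All four blocks are set flat and right way up in their matching nests, the jar and tin are untouched, and the job is handed in at about 31 s of the 118 s allowed.

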